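# Check the feed screw with the thread gauge leaf

### The arm

A 6-joint arm with a two-finger parallel gripper is mounted at the origin on the work surface. World frame = base frame: x ahead of the robot, y to its left, z up, the work surface at z = 0. Lengths are in m, angles in rad, forces in N, time in s.
With the tool pointing down it reaches from about 0.275 to 0.875 m from the base axis. Payload 12.5 kg.
Tool frame: the origin (TCP) lies on the centre line of the jaws, within the pads' length; the fingertips stand r.finger_overhang ahead of it and the grasp point (between the pads) lies 3 mm ahead of it (r.finger_overhang is the distance from the TCP to the fingertips, in m); z points along the fingers, y is the line along which they close (so a half turn about z gives the same grasp; the last joint's range is limited). The gripper opens to 85 mm and grips with 20 to 120 N. Pads are 22 mm wide; open, the fingers measure 114 mm over their backs; the gripper's body (76 mm by 85 mm) begins 54 mm behind the grasp point. The pads swing forward as they close: fully open they stand 13 mm farther back than shut.
Start: joints at [-1.205, 0.351, 1.652, -0, 1.139, -0.085], TCP at [0.24, -0.495, 0.253] pointing down, gripper open.
Joint ranges: [-2.75, 2.75], [-0.79, 2.1], [0.01, 2.65], [-1.57, 4.71], [0.07, 3.14], [-2.87, 2.87]. Speed limits (rad/s): [2.22, 2.22, 2.79, 3.14, 3.14, 3.14].

### API

Orientations are given as a unit quaternion [x, y, z, w].
In Python, from cell import r, optics gives the robot as it stands. The module is installed in compiled form; this text tells all that it offers. Calls block until the motion is done:
- r.move_to(position, orientation): joint-space move of the TCP to a pose.
- r.move_linear(position, rot=None, vel=0.15): straight line of the TCP; rot=None keeps the orientation; vel is the mean speed in m/s.
- r.set_joints(angles): joint-space move.
- r.set_gripper(opening, squeeze=None): opening from 0.0 (shut) to 1.0 (fully open); squeeze is the grip in N (None keeps the last); returns when the fingers have stopped.
- r.sleep(seconds).
- r.inverse_kinematics(position, orientation): joint angles nearest the present ones, or None.
- optics.get_image(name): name is "scene" or "top" or "wrist"; returns a dict with "pixels" (480x640x3 uint8, red, green, blue), "depth" (480x640 float32, m along the optical axis (not along the pixel's ray), 0 where there is no reading), "fx", "fy", "cx", "cy" (pixels), "camera_from_world" (4x4, takes a point from world to camera coordinates); the wrist camera has in their place "mount" (4x4, takes a point from camera to tool coordinates, whose origin is the TCP and whose axes are the flange's). Camera axes: x right, y down, z forward; pixel columns grow to the right and rows downward; lengths in m; the calibration is good to about 2 mm. The wrist camera is an equidistant fisheye: a pixel r from the principal point sees the ray r / f radians off the axis. A picture is of the moment at which its call begins: read the wrist's pose just before it.
A pose or a line that the arm cannot do raises r.PlanningError and nothing moves.
- r.hand_in(): hands the job in; it is judged then, once.
Readings, each from a call of its own:
- r.current_t(): time.
- r.current_q(): joint angles.
- r.current_qvel(): joint speeds.
- r.current_effort(): joint torques, N m.
- r.current_tool_pos(): TCP position.
- r.current_ee_rot(): TCP orientation.
- r.current_contact_force(): force on the tool from outside, world axes, zero at the start.
- r.current_torque(): the same for the moment, N m.
- r.current_opening(): opening from 0.0 (shut) to 1.0 (fully open).
- r.current_finger_force(): force on a finger pad.
Only numpy, scipy, OpenCV 4.12 (cv2) and the standard library are available. Lean on these libraries where they do the work, as an engineer would, in place of code of your own. Each camera call takes 0.05 s, during which the arm holds its last target. There are 200 camera calls.

### The job

Take the longer, coarse-toothed gauge leaf out of the black rack, set it teeth down along the top of the steel feed screw, near the middle of its thread, feel for the grooves without forcing it, and keep it fully home and flat in the thread for about a second to check the pitch. Then stand it back fully down in its own slot in the rack and let go, leaving the shorter leaf where it is.

Things in the scene. Friction and masses are not known exactly. Their poses are not given: they have to be found in the camera images.
- gauge: The longer of two steel thread gauge leaves, loose, about 0.1 kg, standing teeth down in one of the two rack slots. Origin: middle of the line of tooth tips (underside); x along its length, y across its thickness, z up to the handle; the same both ways round. Plate 72 mm long, 4 mm thick, top at z = 34 mm.
- tooth_front (a point): Point on the gauge's tooth-tip line at x = -28 mm (the end tooth). The 5 tapered teeth stand at 14 mm pitch (x = -28, -14, 0, 14, 28 mm), 6 mm long, 4.3 mm wide at the tips, 5.1 mm at the roots.
- tooth_back (a point): Point on the gauge's tooth-tip line at x = +28 mm (the other end tooth).
- gauge_grip (a point): Middle of the gauge's grey handle block, 48 mm above the tooth tips. The block is 44 mm long (x), 10 mm thick (y), from z = 32 to 64 mm of the gauge: grip it across its thickness from above.
- short_leaf: The other leaf, not to be used: 52 mm long, 4 mm thick, 7 fine teeth at 7 mm pitch, grey handle 30 mm long and 10 mm thick, top at z = 64 mm too. Same axes and origin. It stands in the other slot.
- rack: Fixed black rack, base 112 (x) by 118 (y) by 8 mm, origin under its centre. Two slots along its x at y = +30 and -30 mm, 6.6 mm wide, 78 mm long, floor at z = 8 mm. Posts beside the leaf's ends (16 to 39 mm from the middle) rise to z = 32 mm, their top 8 mm bevelled to a mouth 15 mm wide; end stops are 22 mm high.
- slot_a (a point): Floor centre of the rack slot at y = +30 mm of the rack; the gauge's origin lies here when it stands in this slot. Same axes as the rack.
- slot_b (a point): Floor centre of the rack slot at y = -30 mm of the rack, likewise.
- stand: Fixed bearing stand with the steel feed screw: aluminium base 215 (x) by 100 (y) by 12 mm, origin under its centre; two bearing blocks (26 by 66 mm, 88 mm high) at x = -88 and +88 mm. The screw lies level along x, axis 60 mm above the table, and is stiff: it does not turn in use. More than 40 N between leaf and screw spoils the gauge.
- screw_axis (a point): Point on the screw's axis midway along the thread; x along the axis, z up. Thread: single start, 14 mm pitch, crest diameter 44 mm, core 31 mm, crests 7.6 mm wide, groove mouths 6.4 mm, from x = -62 to +62 mm. The screw's angle is unknown, so where crests and grooves lie along x is not measured and differs by up to a whole pitch: feel (or look) for it.
- thread_top (a point): Point 22 mm above screw_axis, at crest height. With the leaf resting on crests its tooth tips are at this height; fully home the plate edge rests on the crests and the tips are 6 mm lower (facets in the thread: up to 0.5 mm lower still). The leaf fits home at places 14 mm apart; seat its middle within 25 mm of this point along x.
There are look-alikes about, which are no part of the job. Several things look just like the rack: the one meant starts farthest from the robot's base. Leave any yellow look-alike of the gauge alone.

How it is judged:
By the outcome, as a careful person would: the job done as asked, in the order asked, and still so for the second after the job is handed in, with the robot touching nothing.
It also fails if it takes over 72 s, if anything falls off the work surface, if the arm or the gripper's body presses on something with over 40 N, if the wrist force passes 120 N, or if a joint passes its speed limit or range.

## Working session

There is one attempt and no reset: what is moved stays moved. The work goes in short steps, each a Python script; the robot and the scene stay as the last script left them, time stands still between calls to the robot, and variables do not carry over. Pictures are saved under pics/ and viewed, at most 10 in all, crops included, and the job is handed in when it is done.

```bash
mkdir -p pics; python3 - <<'E'
from cell import r,optics
import cv2,numpy as np
for n in("top","scene"):
    d=optics.get_image(n); cv2.imwrite(f"pics/{n}0.png",d["pixels"][:,:,::-1]); np.savez(f"pics/{n}0.npz",**d)
    T=d["camera_from_world"]; print(n,d["fx"],d["cx"],d["cy"],np.round(np.linalg.inv(T),3).tolist(),(d["depth"]>0).mean())
print(r.finger_overhang,r.current_t(),r.current_ee_rot(),optics.get_image("wrist")["mount"].round(3).tolist())
E
```

```text
top 471.2541285463413 314.7293678733216 231.65248172488518 [[0.016, -0.997, 0.075, 0.335], [-1.0, -0.016, 0.003, -0.071], [-0.002, -0.075, -0.997, 0.97], [0.0, 0.0, 0.0, 1.0]] 0.9959505208333334
scene 594.676232041122 326.86651983674415 235.52339044267902 [[0.456, 0.471, -0.755, 1.166], [0.89, -0.251, 0.381, -0.435], [-0.01, -0.846, -0.533, 0.64], [0.0, 0.0, 0.0, 1.0]] 0.9959830729166667
0.022 0.1 [ 9.74711205e-01  2.23467683e-01 -7.56419474e-05 -5.05572780e-04] [[0.001, -0.961, -0.277, 0.07], [1.0, 0.001, 0.001, 0.001], [-0.0, -0.277, 0.961, -0.121], [0.0, 0.0, 0.0, 1.0]]
```

View pics/top0.png

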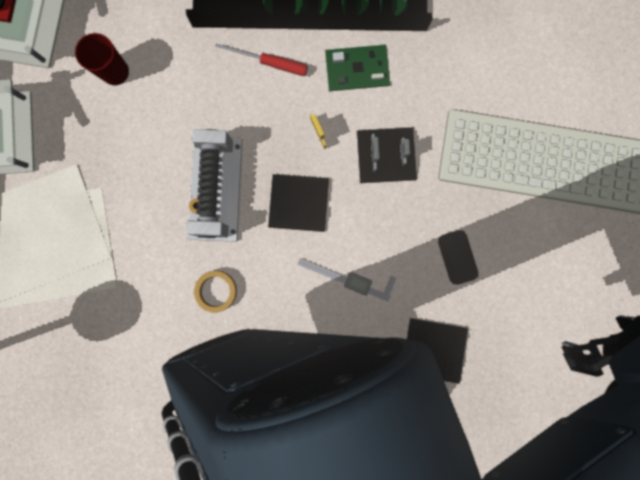

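View pics/scene0.png

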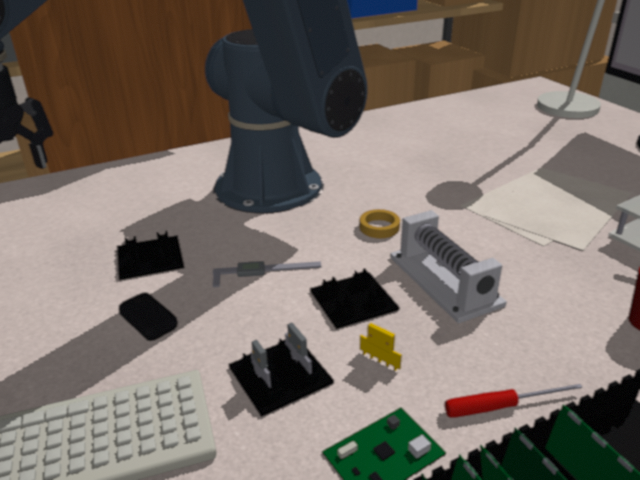

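The top view shows the rack with both leaves at about (387,155), its leaves at (375,150) and (405,150), and the stand at (213,187). The yellow fake is at (318,130). In the scene view the right-hand leaf (297,345) is the longer one. I'll take rough positions from the top view, then look from the wrist.

```bash
cat > h.py <<'E'
from cell import r,optics
import cv2,numpy as np
from scipy.spatial.transform import Rotation as R
def pt(d,u,v,z):
    M=np.linalg.inv(d["camera_from_world"]); dr=M[:3,:3]@np.array([(u-d["cx"])/d["fx"],(v-d["cy"])/d["fy"],1])
    return M[:3,3]+dr*(z-M[2,3])/dr[2]
def snap(name=None):
    p=np.array(r.current_tool_pos());q=R.from_quat(r.current_ee_rot())
    d=dict(optics.get_image("wrist")); T=np.eye(4);T[:3,:3]=q.as_matrix();T[:3,3]=p
    d["M"]=T@d["mount"]
    if name: cv2.imwrite(f"pics/{name}.png",d["pixels"][:,:,::-1]); np.savez(f"pics/{name}.npz",**d)
    return d
def wray(d,u,v):
    a=np.array([(u-d["cx"])/d["fx"],(v-d["cy"])/d["fy"]]);t=np.hypot(*a)
    s=np.sinc(t/np.pi)
    return d["M"][:3,:3]@np.array([a[0]*s,a[1]*s,np.cos(t)])
def wpt(d,u,v,z):
    k=wray(d,u,v);o=d["M"][:3,3];return o+k*(z-o[2])/k[2]
def down(yaw):  # tool down, tool y (closing line) at world angle yaw+90deg; tool x along yaw
    return (R.from_euler('z',yaw)*R.from_euler('x',np.pi)).as_quat()
E
python3 - <<'E'
from h import *
d=dict(np.load("pics/top0.npz")); im=d["pixels"]; hsv=cv2.cvtColor(im,cv2.COLOR_RGB2HSV)
def rect(m,box,z):
    x0,y0,x1,y1=box;mm=np.zeros(m.shape,np.uint8);mm[y0:y1,x0:x1]=m[y0:y1,x0:x1]
    cs,_=cv2.findContours(mm,cv2.RETR_EXTERNAL,cv2.CHAIN_APPROX_NONE);c=max(cs,key=cv2.contourArea)
    b=cv2.boxPoints(cv2.minAreaRect(c));P=np.array([pt(d,u,v,z)[:2] for u,v in b]);print(P.round(3).tolist(),P.mean(0).round(4))
g=im.max(2)
rect(((g<60)*255).astype(np.uint8),(350,120,425,190),.008)
m=((hsv[...,1]<45)&(g>75)).astype(np.uint8)*255
for b in((366,130,384,175),(396,130,416,170)): rect(m,b,.055)
a=np.array([.105,0])
for u,v in((210,137),(208,229)): print(pt(d,u,v,.088).round(3))   # block tops
print(d["depth"][155,390],r.current_q())
E
```

```text
[[0.618, -0.155], [0.627, -0.268], [0.521, -0.274], [0.513, -0.163]] [ 0.5697 -0.2149]
[[0.599, -0.177], [0.599, -0.191], [0.527, -0.191], [0.527, -0.177]] [ 0.5632 -0.1838]
[[0.542, -0.234], [0.594, -0.234], [0.594, -0.252], [0.542, -0.252]] [ 0.5681 -0.243 ]
[0.579 0.134 0.088]
[0.403 0.132 0.088]
0.9773554 [-1.20459428e+00  3.51115407e-01  1.65228952e+00 -4.67198842e-06
  1.13908643e+00 -8.45976606e-02]
```

```bash
python3 - <<'E'
from h import *
r.move_to([.51,-.215,.27],down(0)); snap("w_rack"); print(r.current_t(),r.current_q())
r.move_to([.43,.133,.27],down(0)); d=snap("w_stand"); print(r.current_t(),r.current_q(),d["fx"],d["cx"],d["cy"])
E
```

```text
1.65 [-4.84617781e-01  3.40342715e-01  1.62338465e+00 -1.36914368e-04
  1.17797730e+00  1.08698513e+00]
3.0417 [ 1.94701939e-01  1.48035101e-01  1.87466387e+00 -1.57933610e-04
  1.11881975e+00  1.76671134e+00] 371.64829954431775 323.31128131200796 238.21692118378354
```

View pics/w_rack.png

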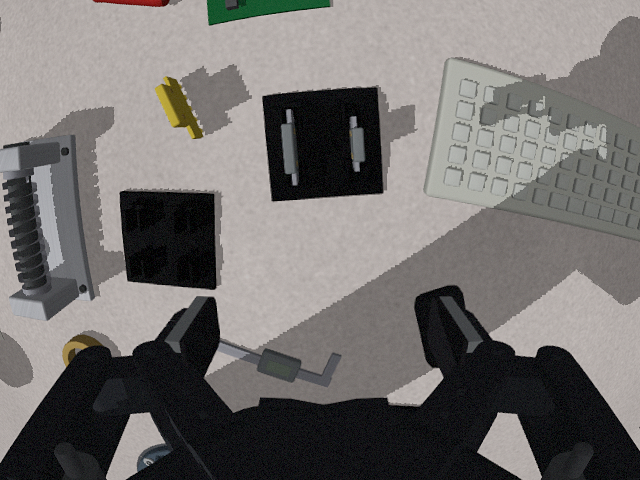

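View pics/w_stand.png

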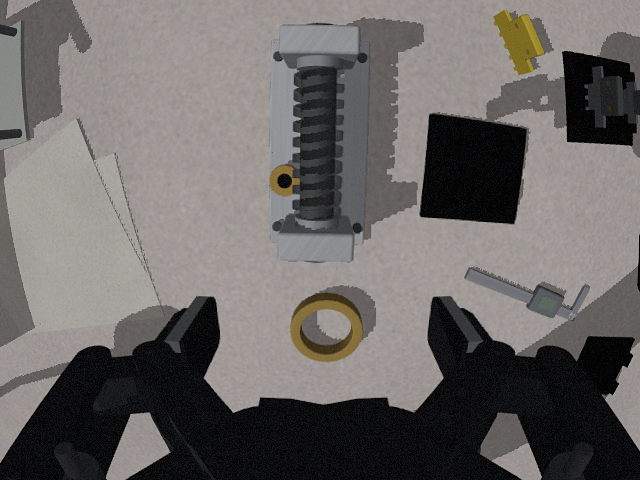

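The long leaf's handle is at about (290,147) in the rack view. The screw runs from (318,65) to (317,218) in the stand view. Next I'll use the depth to get metric poses for the handle, blocks and thread.

```bash
cat >> h.py <<'E'
def cloud(d):
    v,u=np.mgrid[:480,:640];a=(u-d["cx"])/d["fx"];b=(v-d["cy"])/d["fy"];t=np.hypot(a,b);s=np.sinc(t/np.pi)
    k=np.stack([a*s,b*s,np.cos(t)],-1); D=d["depth"][...,None]
    P=(k/k[...,2:]*D)@d["M"][:3,:3].T+d["M"][:3,3]
    P[d["depth"]<=0]=np.nan
    return P
def wrect(Q):
    (c,s,_)=cv2.minAreaRect(Q[:,:2].astype(np.float32)*1000); b=cv2.boxPoints((c,s,_)); e=[b[1]-b[0],b[2]-b[1]]; e=max(e,key=np.linalg.norm)
    if e[0]<0:e=-e
    return np.round(c,1),np.round(s,1),np.degrees(np.arctan2(e[1],e[0])).round(2)
E
python3 - <<'E'
from h import *
d=dict(np.load("pics/w_rack.npz")); P=cloud(d)
for n,b in(("long",(270,95,310,195)),("short",(340,105,375,180))):
    Q=P[b[1]:b[3],b[0]:b[2]].reshape(-1,3); 
    H=Q[(Q[:,2]>.062)&(Q[:,2]<.09)]; print(n,wrect(H),len(H),np.percentile(H[:,2],[5,50,95]).round(4), H[:,:2].mean(0).round(4))
    H=Q[(Q[:,2]>.03)&(Q[:,2]<.05)]; print(" plate",wrect(H),len(H))
Q=P[85:205,260:390].reshape(-1,3);print("rack",wrect(Q[(Q[:,2]>.004)&(Q[:,2]<.09)]))
# edges by colour: handle ends, at z=.072
d=dict(np.load("pics/w_stand.npz")); P=cloud(d)
for n,b in(("far",(270,20,370,75)),("near",(270,210,370,265))):
    Q=P[b[1]:b[3],b[0]:b[2]].reshape(-1,3);H=Q[(Q[:,2]>.083)&(Q[:,2]<.095)];print(n,wrect(H),np.median(H[:,2]))
S=P[68:215,290:346].reshape(-1,3); S=S[(S[:,2]>.07)&(S[:,2]<.09)];print("screw",wrect(S),np.percentile(S[:,2],[50,90,98]))
b=S[S[:,2]>.0795]; h,e=np.histogram(b[:,0],bins=np.arange(.42,.56,.002)); print(h.tolist())
print(wpt(d,285,180,.05))
E
```

```text
long (array([ 568.1, -186.3]), array([43.8, 10.9]), np.float32(3.98)) 625 [0.0677 0.0724 0.0738] [ 0.5683 -0.1868]
 plate (array([ 567.6, -185.9]), array([78.1, 21.4]), np.float32(4.41)) 527
short (array([ 571.5, -246.2]), array([29.6, 10.2]), np.float32(2.99)) 420 [0.0705 0.0725 0.0737] [ 0.5714 -0.2458]
 plate (array([ 572.4, -246. ]), array([73.3, 21.2]), np.float32(4.35)) 519
rack (array([ 569.9, -216.1]), array([112.8, 118.7]), np.float32(-85.65))
far (array([580.7, 135. ]), array([66.4, 27. ]), np.float32(88.77)) 0.08857099687066561
near (array([405.3, 138.6]), array([66.5, 26.5]), np.float32(88.78)) 0.08856304581482441
screw (array([494.7, 137.2]), array([ 39. , 128.4]), np.float32(-0.91)) [0.07493617 0.07666063 0.07760533]
[0, 0, 0, 0, 0, 0, 0, 0, 13, 0, 0, 0, 0, 0, 0, 8, 0, 0, 0, 0, 0, 0, 2, 0, 0, 0, 0, 0, 0, 0, 0, 0, 0, 0, 0, 0, 0, 0, 0, 0, 0, 0, 0, 0, 0, 0, 0, 0, 0, 0, 0, 0, 0, 0, 1, 0, 0, 0, 0, 0, 0, 5, 0, 0, 0, 0, 0, 0, 1, 0]
[0.45853923 0.16704882 0.05      ]
```

```bash
python3 - <<'E'
from h import *
yw=np.radians(4.35); c=np.array([.5680,-.1863])
r.move_to([*c,.16],down(yw)); r.set_gripper(.42,50)
r.move_linear([*c,.059],vel=.12); print("pre",r.current_contact_force()); 
f0=r.current_contact_force(); r.set_gripper(0,50)
print(r.current_opening(),r.current_finger_force(),np.round(np.array(r.current_contact_force())-f0,1),r.current_tool_pos())
r.move_linear([*c,.2],vel=.12); print(r.current_opening(),r.current_contact_force(),r.current_t(),r.current_tool_pos())
# groove phase from the stand picture
d=dict(np.load("pics/w_stand.npz"));P=cloud(d);g=cv2.cvtColor(d["pixels"],cv2.COLOR_RGB2GRAY)
yaw=np.radians(-1.18);C=np.array([.4930,.1368]);ux=np.array([np.cos(yaw),np.sin(yaw)]);uy=np.array([-ux[1],ux[0]])
xs=np.arange(-45,45.1,1.)/1000
def px(w):
    k=np.linalg.inv(d["M"])@np.append(w,1);t=np.arctan2(np.hypot(k[0],k[1]),k[2]);n=np.hypot(k[0],k[1])
    return d["cx"]+d["fx"]*t*k[0]/n,d["cy"]+d["fy"]*t*k[1]/n
for s in(-4,0,4):
    uv=np.array([px(np.append(C+ux*x+uy*s/1000,.082)) for x in xs],np.float32)
    I=cv2.remap(g,uv[None,:,0],uv[None,:,1],cv2.INTER_LINEAR)[0].astype(float)
    Z=cv2.remap(P[...,2].astype(np.float32),uv[None,:,0],uv[None,:,1],cv2.INTER_LINEAR)[0]
    for n,A in(("I",I),("Z",Z)):
        A=A-np.nanmean(A);F=np.nansum(A*np.exp(-2j*np.pi*xs/.014));print(s,n,"max at x mm",round(np.angle(F)*-1/(2*np.pi)*14,2),"amp",abs(F)/len(xs)*2)
    if s==0:print(I.astype(int).tolist(),(Z*1000).round(1).tolist())
E
```

```text
pre [-0.27944684 -0.34139795 -0.48000536]
0.106209221731208 50.13234615325928 [-0.2  0.2  6. ] [ 0.56838218 -0.18653508  0.05973172]
0.10955196174228944 [-0.68838371  0.25449038 -1.1306033 ] 7.6 [ 0.56765158 -0.18617221  0.19920156]
-4 I max at x mm -0.4 amp 10.602183440899212
-4 Z max at x mm 5.39 amp 1.3747018641471297e-05
0 I max at x mm -1.19 amp 14.7247312035001
0 Z max at x mm -6.48 amp 9.554944039512127e-05
[39, 58, 58, 57, 62, 58, 54, 42, 37, 35, 38, 35, 40, 58, 64, 61, 59, 58, 58, 58, 56, 40, 37, 37, 36, 35, 45, 65, 61, 61, 60, 63, 64, 35, 36, 38, 38, 33, 39, 39, 46, 63, 64, 61, 63, 61, 64, 33, 33, 38, 36, 28, 35, 39, 39, 54, 64, 60, 59, 60, 61, 49, 39, 36, 35, 33, 39, 38, 38, 55, 61, 62, 61, 62, 62, 49, 32, 34, 37, 36, 35, 36, 36, 54, 60, 63, 63, 58, 61, 50, 35] [75.5, 75.9000015258789, 76.19999694824219, 76.30000305175781, 76.9000015258789, 75.30000305175781, 76.80000305175781, 76.80000305175781, 76.30000305175781, 76.30000305175781, 75.4000015258789, 76.19999694824219, 76.5999984741211, 76.69999694824219, 76.19999694824219, 76.30000305175781, 76.9000015258789, 77.40000152
[... 532 characters left out ...]
9694824219, 76.4000015258789, 76.19999694824219, 76.4000015258789, 76.0, 75.9000015258789, 76.0, 76.0, 76.5, 76.0, 75.69999694824219, 75.80000305175781, 75.5, 76.0999984741211, 76.30000305175781, 76.19999694824219, 77.19999694824219, 76.5, 76.4000015258789, 76.4000015258789, 76.19999694824219, 75.30000305175781, 76.80000305175781, 76.30000305175781, 76.4000015258789, 75.69999694824219, 75.9000015258789, 76.0999984741211, 75.4000015258789, 76.30000305175781, 75.5999984741211, 76.5, 77.4000015258789, 76.30000305175781, 76.0999984741211, 75.69999694824219, 75.5, 75.19999694824219, 76.19999694824219, 75.5]
4 I max at x mm -1.7 amp 18.57359172929506
4 Z max at x mm -1.09 amp 9.043610466502087e-05
```

```bash
python3 - <<'E'
from h import *
im=cv2.imread("pics/w_stand.png")[60:225,265:365]
im=cv2.convertScaleAbs(im,alpha=1.8); cv2.imwrite("pics/crop1.png",cv2.resize(im,None,fx=3.6,fy=3.6,interpolation=cv2.INTER_CUBIC))
s=snap("w_held")
E
```

```text
(no output)
```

View pics/crop1.png

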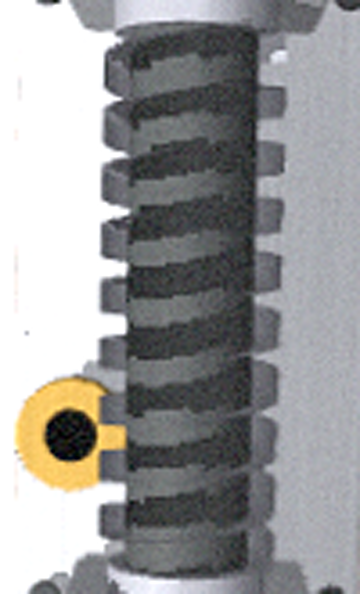

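View pics/w_held.png

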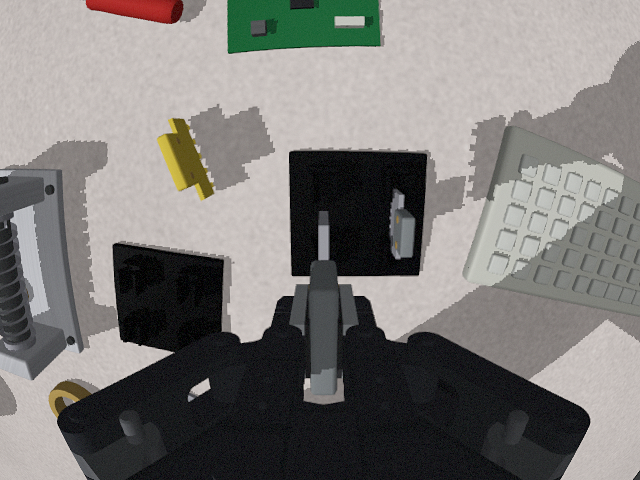

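The leaf is held square in the jaws. In the crop, the side silhouettes line up with the dark bands, so those are the crests and the bright bands are the grooves. That puts a groove near stand x ≈ -1.3 mm. I'll feel for it with a guarded descent.

```bash
cat >> h.py <<'E'
YS=np.radians(-1.18);CS=np.array([.4930,.1368]);UX=np.array([np.cos(YS),np.sin(YS)])
OFF=.0515
def fz(): return np.mean([r.current_contact_force() for _ in range(3)],0)
def feel(x,z0,zmin,f0,lim=7,step=.0006):
    "guarded descent at stand x (m); returns tip z, force"
    z=z0; r.move_linear([*(CS+UX*x),z+OFF],vel=.04)
    while z>zmin:
        z-=step; r.move_linear([*(CS+UX*x),z+OFF],vel=.02); f=fz()-f0
        if abs(f[2])>lim or np.hypot(f[0],f[1])>lim: break
    return r.current_tool_pos()[2]-OFF,z,f
E
python3 - <<'E'
from h import *
r.move_linear([*(CS+UX*-.0013),.2],rot=down(YS),vel=.25)
r.move_linear([*(CS+UX*-.0013),.088+OFF],vel=.12); r.sleep(.3)
f0=fz(); np.save("f0.npy",f0); print(f0,r.current_tool_pos(),r.current_t())
a,z,f=feel(-.0013,.086,.0755,f0); print("stop tip z mm",a*1e3,z*1e3,f,r.current_t(),r.current_opening()); snap("w_feel")
E
```

```text
[-0.42895796 -0.31310171 -0.68533301] [0.49190732 0.13685702 0.13999995] 10.075
stop tip z mm 76.34940691185824 76.39999999999993 [-7.93463419 -0.96528398  4.80836134] 14.325 0.10733648400496074
```

View pics/w_feel.png

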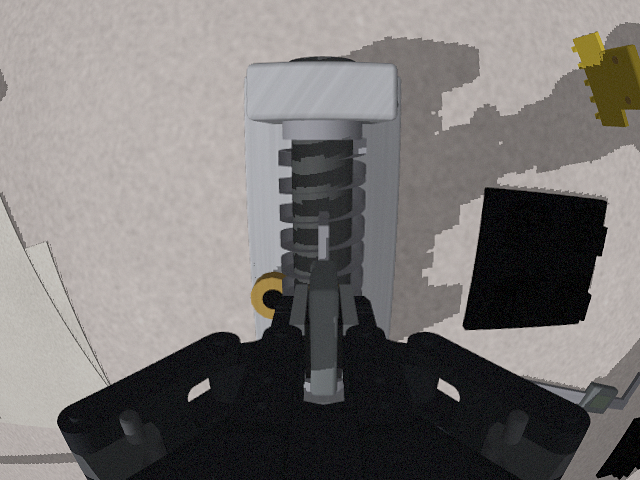

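It dropped into a groove, with the tips at about 76.3 mm and a flank pushing toward -x. I'll relieve that sideways and press lightly until it is fully home.

```bash
python3 - <<'E'
from h import *
f0=np.load("f0.npy"); x=-.0013; z=.0764; log=[]
for i in range(16):
    f=fz()-f0; log.append((round(x*1e3,2),round(z*1e3,2),round(r.current_tool_pos()[2]*1e3-51.5,2),*f.round(1)))
    if abs(f[0])>3: x+=np.sign(f[0])*.0003
    elif f[2]>9: break
    else: z-=.0003
    if z<.0738: break
    r.move_linear([*(CS+UX*x),z+OFF],vel=.02); r.sleep(.05)
for l in log: print(*l)
print(r.current_t(),r.current_tool_pos(),r.current_torque()); np.save("xz.npy",[x,z])
E
```

```text
-1.3 76.4 76.33 -6.8 -0.2 3.9
-1.6 76.4 76.35 -5.9 -0.7 3.9
-1.9 76.4 76.37 -4.5 0.1 0.8
-2.2 76.4 76.38 -2.9 -1.0 0.6
-2.2 76.1 76.27 -3.2 -1.3 4.1
-2.5 76.1 76.29 -2.2 -1.7 5.0
-2.5 75.8 76.2 -2.4 -2.0 8.4
-2.5 75.5 76.16 -3.6 -2.8 11.2
-2.8 75.5 76.17 -2.6 -2.1 10.5
16.775 [0.49081528 0.13687293 0.12767486] [-0.57300619  0.56815035 -0.05650625]
```

```bash
python3 - <<'E'
from h import *
f0=np.load("f0.npy"); x,z=np.load("xz.npy")
x-=.0003; z-=.0006; r.move_linear([*(CS+UX*x),z+OFF],vel=.02)
for i in range(4):
    r.sleep(.4); print((fz()-f0).round(1),(np.array(r.current_tool_pos())*1e3).round(2),r.current_torque().round(2) if hasattr(r.current_torque(),'round') else r.current_torque())
print(r.current_t(),R.from_quat(r.current_ee_rot()).as_matrix()[:,2].round(4))
d=snap("w_home"); e=dict(np.load("pics/w_held.npz"))
# handle-top in tool frame, held vs now (slip / tilt of leaf in jaws)
for q in(e,d):
    m=q["mount"]; qq=dict(q); qq["M"]=m; P=cloud(qq)[262:395,300:345].reshape(-1,3)
    H=P[(abs(P[:,1])<.004)&(P[:,2]<-.005)&(P[:,2]>-.03)&(abs(P[:,0])<.024)]
    print(len(H),np.polyfit(H[:,0],H[:,2],1).round(4),H[:,0].min().round(4),H[:,0].max().round(4))
s=optics.get_image("scene"); cv2.imwrite("pics/scene_home.png",cv2.resize(s["pixels"][200:320,380:540,::-1],None,fx=4,fy=4))
E
```

```text
[-3.9 -2.7 16.8] [490.81 136.9  127.6 ] [-0.72  0.74 -0.02]
[-3.4 -2.4 16.2] [490.79 136.91 127.6 ] [-0.74  0.8  -0.  ]
[-3.5 -3.6 16. ] [490.78 136.91 127.57] [-0.77  0.74  0.02]
[-3.2 -3.2 17.1] [490.78 136.9  127.6 ] [-0.75  0.78 -0.01]
18.625 [ 2.4e-03  2.0e-04 -1.0e+00]
2639 [ 0.0388 -0.0127] -0.0224 0.0224
2647 [ 0.0393 -0.0128] -0.022 0.0225
```

View pics/scene_home.png

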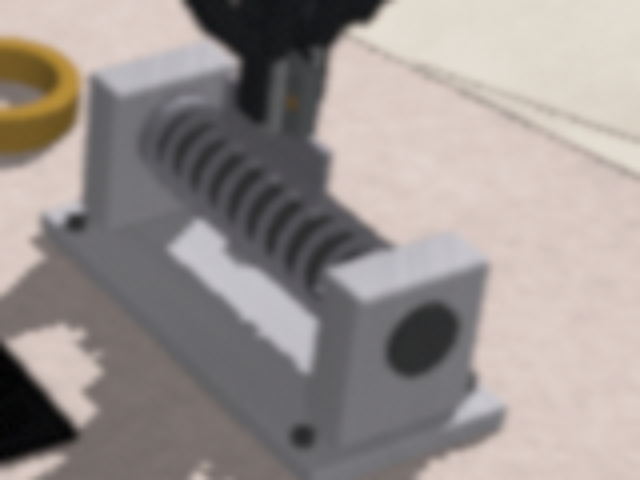

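```bash
python3 - <<'E'
from h import *
for n in("w_held","w_home"):
    q=dict(np.load(f"pics/{n}.npz")); q["M"]=q["mount"]; P=cloud(q)[255:400,300:345].reshape(-1,3)
    H=P[(abs(P[:,1])<.004)&(P[:,2]<-.008)&(P[:,2]>-.02)]
    b=[round(float(np.median(H[abs(H[:,0]-x)<.002,2]))*1e3,2) for x in np.arange(-.018,.019,.006)]; print(n,b)
E
```

```text
w_held [-13.08, -13.01, -12.96, -12.95, -12.93, -12.86, -12.85]
w_home [-13.08, -13.03, -13.1, -12.97, -13.02, -13.03, -12.87]
```

The leaf is flat in the jaws. I'll dither along x at light pressure to make sure nothing is wedged, then hold again.

```bash
python3 - <<'E'
from h import *
f0=np.load("f0.npy"); x,z=np.load("xz.npy")
z+=.0002
for dx in(0,.0008,.0012,.0004,-.0004,-.0008,-.0012,-.0004):
    r.move_linear([*(CS+UX*(x+dx)),z+OFF],vel=.02); r.sleep(.15)
    print(round((x+dx)*1e3,2),(fz()-f0).round(1),(np.array(r.current_tool_pos())*1e3).round(2))
print(r.current_t())
E
```

```text
-2.8 [-0.9 -2.1  9.6] [490.76 136.92 127.71]
-2.0 [-6.  -1.1 13. ] [490.91 136.93 127.64]
-1.6 [-7.  -1.6 14.6] [490.97 136.94 127.66]
-2.4 [-4.2 -2.3 10.4] [490.81 136.95 127.66]
-3.2 [ 0.7 -1.9  8.7] [490.63 136.99 127.7 ]
-3.6 [ 2.8 -0.8  6.4] [490.51 137.02 127.73]
-4.0 [ 3.4 -1.1  6.3] [490.14 137.1  127.71]
-3.2 [-0.4  0.3  9.5] [490.33 137.09 127.67]
21.925
```

It slides about 0.4 mm along x at constant height, so the plate edge is on the crests and it is fully home. I'll hold once more, then take it back.

```bash
python3 - <<'E'
from h import *
f0=np.load("f0.npy"); x,z=np.load("xz.npy"); z-=.0002
r.move_linear([*(CS+UX*-.0031),z+OFF],vel=.02); r.sleep(1.5); print((fz()-f0).round(1),r.current_tool_pos())
r.move_linear([*(CS+UX*-.0029),.09+OFF],vel=.05)
r.move_linear([*(CS+UX*-.0029),.2],vel=.15)
c=np.array([.5678,-.1863]); r.move_linear([*c,.2],rot=down(np.radians(4.35)),vel=.25)
r.move_linear([*c,.092],vel=.15); r.sleep(.2); f1=fz(); print(r.current_tool_pos())
zc=.092
while zc>.0575:
    zc-=.0015 if zc>.064 else .0005
    r.move_linear([*c,zc],vel=.04); f=fz()-f1
    if np.abs(f).max()>8: break
print(zc,r.current_tool_pos(),f.round(1),r.current_t()); snap("w_back")
E
```

```text
[-1.6 -0.5 13.5] [0.49038079 0.13710714 0.12760956]
[ 0.56821176 -0.1864431   0.092901  ]
0.05899999999999997 [ 0.56792075 -0.18637119  0.05967378] [-4.7  1.   8.7] 34.2083
```

```bash
python3 - <<'E'
from h import *
r.move_linear([.5678,-.1863,.0596],vel=.02); r.set_gripper(.42); r.move_linear([.5678,-.1863,.17],vel=.1)
r.move_to([.51,-.215,.27],down(0)); d=snap("w_final"); P=cloud(d)
for n,b in(("long",(270,95,310,195)),("short",(340,105,375,180))):
    Q=P[b[1]:b[3],b[0]:b[2]].reshape(-1,3);H=Q[(Q[:,2]>.062)&(Q[:,2]<.09)];print(n,wrect(H),np.percentile(H[:,2],[5,50,95]).round(4))
print(r.current_t(),r.current_contact_force())
E
```

```text
long (array([ 567.5, -187. ]), array([43.7, 10.4]), np.float32(4.55)) [0.0687 0.0724 0.0737]
short (array([ 571.6, -246. ]), array([29.5, 10.3]), np.float32(3.33)) [0.0695 0.0725 0.0738]
36.7333 [ 0.00315808 -0.72681423  0.30762798]
```

View pics/w_final.png

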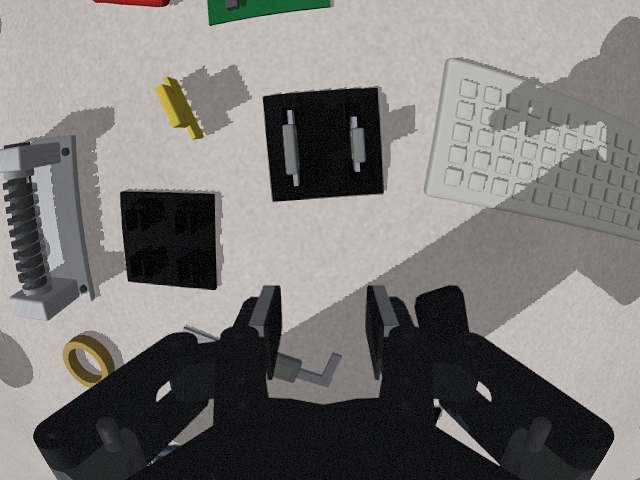

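The long leaf stands in its own slot at (291,147) at its original height, the short leaf at (357,145) hasn't moved, and the gripper is clear.

```bash
python3 -c "
from cell import r
print(r.hand_in())"
```

```text
the job is handed in; nothing more can be done
None
```

Job handed in: the long leaf seated fully home in the thread about 2–3 mm from its middle, was held there over a second at about 13–17 N, and is back down in its own slot; the short leaf was not touched.

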